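# Trip-test the dough sheeter and switch it back to run

## Robot

A 6-joint arm with a two-finger parallel gripper is mounted at the origin on the work surface. World frame = base frame: x ahead of the robot, y to its left, z up, the work surface at z = 0. Lengths are in m, angles in rad, forces in N, time in s.
With the tool pointing down it reaches from about 0.4 to 0.825 m from the base axis. Payload 7 kg.
Tool frame: the origin (TCP) lies midway between the tips of the shut fingers; the grasp point (between the pads) lies 19 mm behind it; z points along the fingers, y is the direction in which the jaws open and shut (so a half turn about z gives the same grasp; the last joint's range is limited). The gripper opens to 88 mm and grips with 3 to 60 N. Pads are 19 mm wide; open, the fingers measure 130 mm over their backs; the gripper's body (78 mm by 193 mm) begins 47 mm behind the grasp point.
Start: joints at [1.55, 0.359, 0.012, 0, -1.224, -0.288], TCP at [0.205, 0.643, 0.227] pointing down, gripper open.
Joint ranges: [-3.07, 3.07], [-1.43, 2.12], [-1.02, 1.25], [-3.03, 1.67], [-3.05, -0], [-3.03, 3.03]. Speed limits (rad/s): [2.39, 2.39, 3.01, 3.14, 3.14, 3.14].

## Interface

Orientations are given as [roll, pitch, yaw] about the fixed x, y, z axes, in that order (R = Rz(yaw) Ry(pitch) Rx(roll)).
In Python, from station import get_state, grab_frame, camera_info, job_done gives the robot as it stands. The module is installed in compiled form; this text tells all that it offers.
- The arm moves only by the shell command python3 -m inch 'ROWS' [FORCE]. ROWS is JSON, a list that holds one entry, the list of rows, each a list of 7 numbers: the shift along the tool's x, y, z normalised to -1 to 1, where 1 is 50 cm, then the turn, a rotation vector about the tool's x, y, z normalised to -1 to 1, where 1 is 180 degrees, then the closure, from 0 (fully open) to 1 (shut). A call has 1 to 20 rows; each row shifts and turns the commanded pose from where the row before left it, along the tool's axes as they then stand; what a row does not reach is not made up. A row lasts 1/10 s, in which the tool goes at most 50 mm and 8.59 degrees, less where a joint would pass 70% of its speed; a pose out of reach is approached as far as the arm can. A call with a number of a shift or a turn outside -1 to 1 is refused whole. A call with a gripper value outside its range is refused whole. The fingers move at their own pace and stop on an object; FORCE is the grip in N (left out, the last holds). Time passes only in rows, so rows that do not move let the fingers close. It gives the time, the measured TCP pose, the force and the opening at its end, in the units of the state.
- get_state(): the state, without advancing time (a new reading comes with each control period).
- grab_frame(name): name is "side" or "top"; returns the picture (400x640x3 uint8, blue, green, red); there is no depth.
- camera_info(name): a dict with "vertical_fov" (degrees; the focal length in pixels is half the picture's height over the tangent of half this angle, whatever the lens; pixels are square), "cx", "cy" (the principal point, pixels), "k1" (the pictures are not rectified: a ray, as slopes to the right and down, at radius r is drawn at 1 + k1 r^2 times it, then the intrinsics apply), "R" (3x3) and "t" (3): a world point X has camera coordinates R X + t. Camera axes: x right, y down, z forward; pixel columns grow to the right and rows downward; lengths in m; the calibration is good to about 2 mm. A picture is of the moment at which its call begins. camera_info takes no time and is no camera call.
- job_done(): hands the job in, once; it reports no verdict.
The state is a dict: "t": time; "q": joint angles; "qd": joint speeds; "joint_efforts": joint torques, N m; "eef_pos": TCP position; "ee_rot": TCP orientation; "force": force on the tool from outside, world axes, zero at the start; "moment": the same for the moment, N m; "width": finger opening in m.
Only numpy, scipy, OpenCV 4.12 (cv2) and the standard library are available. Lean on these libraries where they do the work, as an engineer would, in place of code of your own. Each camera call takes 0.05 s, during which the arm holds its last target.

## Task

Do the safety check on the dough sheeter's two control stations: push the round test button so that the trip lever drops, then lift the lever all the way back up until it stays standing by itself. After that push the bar knob on the other station in, turn it clockwise past its safety stop as far as it goes, and let it spring back out. Leave the tub, the docking roller and the scraper where they are.

Things in the scene. Friction and masses are not known exactly. Their poses are not given: they have to be found in the camera images.
- button_top (a point): centre of the top of the test button: a grey mushroom button, 60 mm across, standing 34 mm above the white trip station (a fixed box 150 x 210 mm, 70 mm high), in a flat steel collar. Its z axis points up, its x axis is the station's x axis (the lever drops towards the station's -x side). It sits 105 mm to the station's +y side of the lever and 28 mm to its -x side.
- test_button (a joint): how far the test button is pushed in, m: 0 out, 0.010 fully in. Springs back when let go; about 2 N starts it and 4 to 7 N push it fully in (it also tips the lever). The lever is tipped over its balance point at about 0.007; push it fully in.
- lever_pivot (a point): point on the axis of the trip lever, 60 mm above the bench, fixed to the trip station and turned with it: its x, y, z axes are the station's (z up). The lever swings in the plane y = 0 of this frame; when standing it leans 12 degrees towards +x, and when dropped it lies over the -x edge of the station, pointing along -x and rising 12 degrees above level.
- lever_grip (a point): centre of the lever's black grip, a bar 70 mm long and 24 mm wide (along the axle, y) by 26 mm thick, 120 mm from the pivot; the lever ends 35 mm beyond this point. About 177 mm above the bench when the lever stands and 85 mm when it is dropped. Between grip and pivot is a steel arm 14 mm wide. The point moves and turns with the lever, y is the axle.
- trip_lever (a joint): angle of the trip lever, rad: 0 standing up against its stop (leaning back 12 degrees), 1.57 dropped. It is held by its weight (about 0.22 kg) alone: from under 0.2 it falls back to 0, from over 0.22 it drops to 1.57.
- knob_grip (a point): middle of the bar of the push-and-turn knob, on its vertical axis: a black upright bar 74 mm long (along this frame's x), 20 mm wide (y) and 36 mm high on a black disc 76 mm across. The point is 24 mm above the disc and 12 mm below the top of the bar, 120 mm above the bench when the knob is out. It stands on a fixed white box 140 x 140 mm, 70 mm high; the white line on the bar marks its +x end. The frame turns and moves with the knob, z up.
- knob_push (a joint): how far the knob is pushed in (straight down), m: 0 out, 0.010 fully in. Springs back out; about 2.5 N starts it, 6.5 N push it fully in.
- knob_turn (a joint): angle of the knob, rad, grows clockwise seen from above: starts between 0 and 0.3, range 0 to 1.35. While the knob is out a hidden stop blocks it at about 0.51; pushed in by more than about 0.007 it turns freely under the stop and can spring out again beyond 1.0. It stays where it is left (friction 0.04 N m).
- tub: bystander: clear open plastic tub 170 x 170 mm, 140 mm high, 0.7 kg, loose; origin at the centre of its underside
- docker: bystander: docking roller (white spiked roller in a steel fork with a metal handle), 220 mm long along x, 130 mm wide, 60 mm high, loose; origin on the bench at the root of the fork
- scraper: bystander: bench scraper lying flat, steel blade and white handle, 105 x 150 mm, 24 mm high, loose; origin on the bench at the middle of the blade

How it is judged:
By the outcome, as a careful person would: the job done as asked, in the order asked, and still so for the second after the job is handed in, with the robot touching nothing.
It also fails if it takes over 58 s, if anything falls off the work surface, if the arm or the gripper's body presses on something with over 40 N, if the wrist force passes 120 N, or if a joint passes its speed limit or range.

## Working session

There is one attempt and no reset: what is moved stays moved. The work goes in short steps, Python scripts to look and compute and a shell command to move; the robot and the scene stay as the last step left them, time stands still between calls to the robot, and variables do not carry over. Pictures are saved under pics/ and viewed, and the job is handed in when it is done.

```bash
mkdir -p pics
python3 - <<'E'
from station import *
import cv2
s=get_state();print(s)
for n in("side","top"):
    cv2.imwrite(f"pics/{n}0.png",grab_frame(n));print(n,camera_info(n))
E
```

```text
{'t': 0.0, 'q': array([ 1.55011647e+00,  3.59399689e-01,  1.10701895e-02, -3.55761288e-04,
       -1.22408991e+00, -2.88133297e-01]), 'qd': array([-3.56954475e-04,  1.33768837e-03,  5.30391912e-04,  6.88981929e-04,
       -2.19222478e-03, -4.71971856e-05]), 'joint_efforts': array([ 9.08765778e-04, -5.82712841e+01,  2.93042529e+01,  6.99683368e+00,
        6.95352210e-03, -1.65289262e-04]), 'eef_pos': array([0.20500546, 0.64260963, 0.22561832]), 'ee_rot': array([ 3.13994144e+00, -1.40614822e-04, -3.08934197e-01]), 'force': array([ 0.38484268,  0.88715277, -0.39981072]), 'moment': array([ 0.0081111 ,  0.02206131, -0.03146626]), 'width': 0.08794718079593988}
side {'vertical_fov': 45.96790249869026, 'cx': 326.066702868094, 'cy': 200.01954011824253, 'k1': -0.06558968604058366, 'R': array([[ 0.85261097, -0.522529  , -0.00423992],
       [-0.40178048, -0.65035444, -0.64467942],
       [ 0.33410624,  0.55136426, -0.76444128]]), 't': array([-0.5689477 ,  0.33907664,  1.29928868])}
top {'vertical_fov': 50.994031945604355, 'cx': 325.8475976762659, 'cy': 199.4516015425857, 'k1': -0.006379646400626695, 'R': array([[ 4.23895643e-03, -9.99991009e-01, -1.13581122e-04],
       [-9.78764277e-01, -4.12569806e-03, -2.04947478e-01],
       [ 2.04945167e-01,  9.79932575e-04, -9.78772966e-01]]), 't': array([-0.02749522,  0.64411475,  1.50697605])}
```

View pics/side0.png

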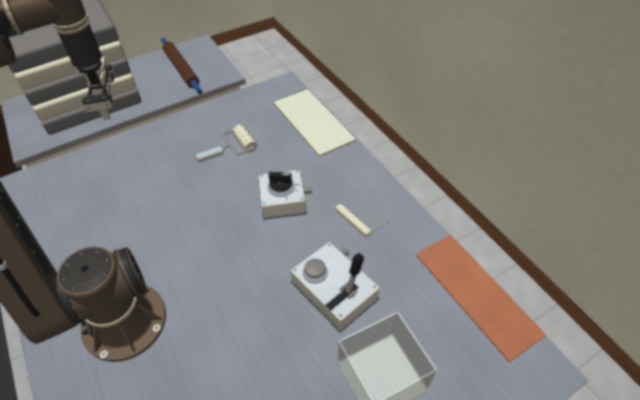

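View pics/top0.png

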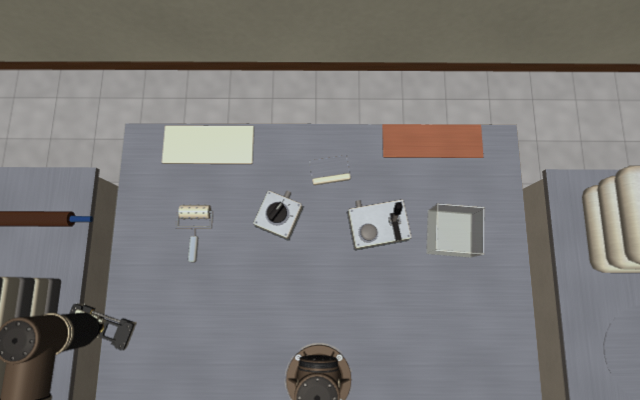

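The side view shows the knob box near (283,192), the trip station near (335,283), and the tub near (387,355). In the top view the knob box is at (278,214) and the trip station at (380,224), with the button at (369,232) and the lever at (397,220). I'll zoom in on both.

```bash
cat > h.py <<'E'
import numpy as np, cv2
from station import *
def ray(n,uv):
    c=camera_info(n);f=200/np.tan(np.radians(c['vertical_fov']/2))
    K=np.array([[f,0,c['cx']],[0,f,c['cy']],[0,0,1.]])
    p=cv2.undistortPoints(np.array([[uv]],float),K,np.array([c['k1'],0,0,0,0.]))[0,0]
    d=c['R'].T@np.array([p[0],p[1],1]);o=-c['R'].T@c['t'];return o,d
def onz(n,uv,z):
    o,d=ray(n,uv);return o+d*(z-o[2])/d[2]
def proj(n,X):
    c=camera_info(n);f=200/np.tan(np.radians(c['vertical_fov']/2))
    K=np.array([[f,0,c['cx']],[0,f,c['cy']],[0,0,1.]])
    return cv2.projectPoints(np.array([X],float),cv2.Rodrigues(c['R'])[0],c['t'],K,np.array([c['k1'],0,0,0,0.]))[0][0,0]
def tri(a,b):
    o1,d1=ray("top",a);o2,d2=ray("side",b)
    A=np.stack([d1,-d2],1);s=np.linalg.lstsq(A,o2-o1,rcond=None)[0]
    p,q=o1+d1*s[0],o2+d2*s[1];return (p+q)/2,np.linalg.norm(p-q)
def crop(src,dst,x0,y0,w,h,k):
    im=cv2.imread(src)[y0:y0+h,x0:x0+w];cv2.imwrite(dst,cv2.resize(im,None,fx=k,fy=k,interpolation=cv2.INTER_CUBIC))
E
python3 - <<'E'
from h import *
crop("pics/top0.png","pics/t1.png",240,180,180,80,4)
crop("pics/side0.png","pics/s1.png",240,160,150,180,3)
im=cv2.imread("pics/top0.png").astype(int)
m=((im.min(2)>170)).astype(np.uint8)*255
for c in cv2.findContours(m[180:260,240:425],0,2,offset=(240,180))[0]:
    if cv2.contourArea(c)>300:
        h=cv2.convexHull(c);b=cv2.boxPoints(cv2.minAreaRect(h));print(cv2.minAreaRect(h))
        P=np.array([onz("top",p,.07)[:2] for p in b]);print(P.round(4),P.mean(0),np.linalg.norm(P[1]-P[0]),np.linalg.norm(P[2]-P[1]))
E
```

```text
((378.8039855957031, 223.1719970703125), (39.26536178588867, 53.933963775634766), 79.69515228271484)
[[ 0.6088 -0.1103]
 [ 0.6463 -0.3094]
 [ 0.5013 -0.3304]
 [ 0.4652 -0.135 ]] [ 0.55539456 -0.22129331] 0.20256630941065265 0.14653423998204132
((276.8793029785156, 213.4482879638672), (35.846656799316406, 36.37188720703125), 23.198591232299805)
[[0.553  0.2436]
 [0.6802 0.1947]
 [0.6266 0.0698]
 [0.5011 0.1204]] [0.5902012  0.15712781] 0.13632985004594741 0.13594325759234066
```

View pics/t1.png

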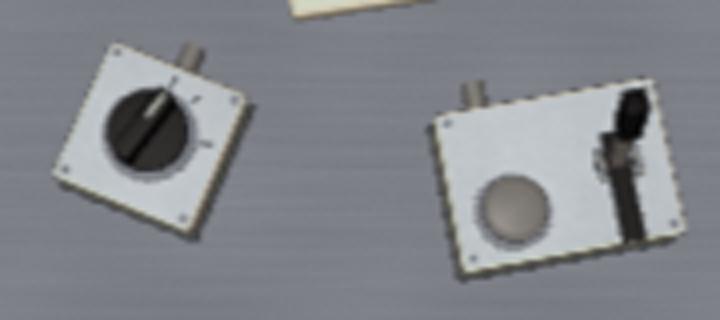

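View pics/s1.png

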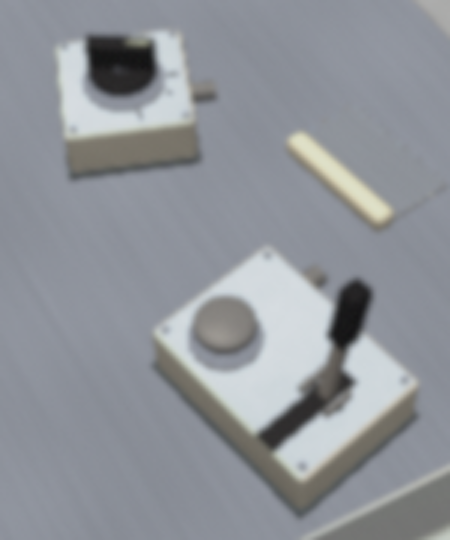

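Run:
```python
from h import *
def mask(n,x0,y0,w,h,f):
    im=cv2.imread(f"pics/{n}0.png")[y0:y0+h,x0:x0+w]
    hsv=cv2.cvtColor(im,cv2.COLOR_BGR2HSV)
    m=f(im.astype(int),hsv).astype(np.uint8)*255
    c=max(cv2.findContours(m,0,2,offset=(x0,y0))[0],key=cv2.contourArea)
    return c
# button brownish: R>B
for n,b in(("top",(355,218,28,28)),("side",(300,255,32,26))):
    c=mask(n,*b,lambda i,h:(i[...,2]-i[...,0]>3)&(i[...,2]<170)); print(n,cv2.fitEllipse(c),cv2.contourArea(c))
# knob disc dark
for n,b in(("top",(258,195,40,40)),("side",(262,165,38,32))):
    c=mask(n,*b,lambda i,h:i.max(2)<70); print(n,cv2.minEnclosingCircle(c),cv2.fitEllipse(c))
# lever grip
for n,b in(("top",(388,198,20,18)),("side",(345,250,22,28))):
    c=mask(n,*b,lambda i,h:i.max(2)<60); print(n,cv2.minAreaRect(c))
crop("pics/top0.png","pics/t2.png",260,196,36,36,16)
```

```text
top ((368.25653076171875, 231.7860565185547), (14.67489242553711, 15.019421577453613), 161.18789672851562) 169.5
side ((314.4275207519531, 267.77630615234375), (15.65113353729248, 18.3117733001709), 84.29988098144531) 215.5
top ((276.5652160644531, 211.86956787109375), 10.450273513793945) ((276.4379577636719, 212.6708984375), (18.76404571533203, 19.347667694091797), 68.00147247314453)
side ((279.5, 180.0), 11.80052375793457) ((279.3860168457031, 181.192138671875), (17.88916015625, 22.98111915588379), 105.42404174804688)
top ((396.84539794921875, 209.59796142578125), (7.107423305511475, 14.620985984802246), 23.962486267089844)
side ((356.0, 264.5000305175781), (8.538147926330566, 21.819713592529297), 18.43494987487793)
```

View pics/t2.png

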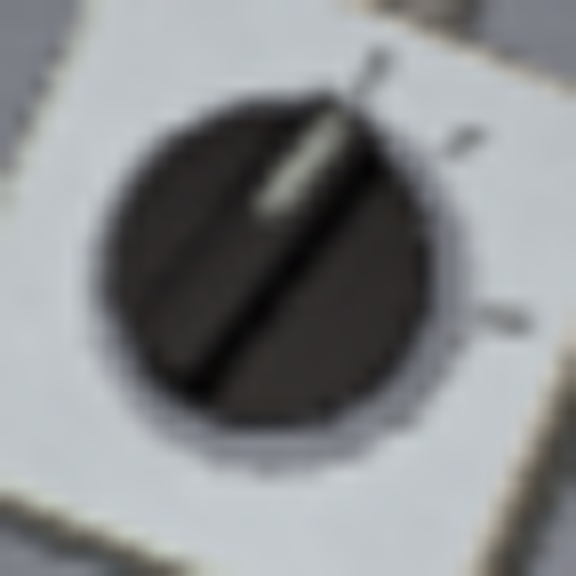

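Run:
```python
from h import *
b,e=tri((368.26,231.79),(314.43,267.78));print("button",b,e,onz("top",(368.26,231.79),.095))
k,e=tri((276.56,211.87),(279.5,180));print("knob?",k,e,onz("top",(276.44,212.67),.100))
g,e=tri((396.85,209.6),(356,264.5));print("lever grip",g,e)
# knob bar line ends at z=.132
a=onz("top",(272/16+260-.5,205/16+196-.5),.132);c=onz("top",(338/16+260-.5,122/16+196-.5),.132);d=c-a;print(a,c,np.degrees(np.arctan2(d[1],d[0])))
# station corners: crops at 4x, screws/corners of top, side view 3x
for n,pts in(("top",[(435,120),(655,80),(685,235),(463,277)]),("side",[(155,333),(268,248),(417,383),(300,472)])):
    P=np.array([onz(n,((x+.5)/(4 if n=="top" else 3)-.5+240,(y+.5)/(4 if n=="top" else 3)-.5+(180 if n=="top" else 160)),.07)[:2] for x,y in pts]);print(P.round(4).tolist(),P.mean(0))
    for i in range(4):
        v=P[(i+1)%4]-P[i];print(np.linalg.norm(v),np.degrees(np.arctan2(v[1],v[0])))
```

```text
button [ 0.5197719  -0.17943492  0.09191898] 0.0004123338190907811 [ 0.51916808 -0.17906977  0.095     ]
knob? [0.58915006 0.15475941 0.1020881 ] 0.0013695701320080597 [0.58723228 0.15521158 0.1       ]
lever grip [ 0.5889763  -0.27233459  0.17487104] 0.004845254321335413
[0.59741829 0.1515909  0.132     ] [0.61640768 0.13732741 0.132     ] -36.911292689115285
[[0.6052, -0.1089], [0.6441, -0.3151], [0.4987, -0.3378], [0.4594, -0.1335]] [ 0.55186218 -0.22381331]
0.20988550579526466 -79.31048439197578
0.147116559674563 -171.1283052939244
0.20807248073331247 100.8858852037854
0.147783179242404 9.58351597814153
[[0.4663, -0.1416], [0.6075, -0.1146], [0.6443, -0.3139], [0.5058, -0.3323]] [ 0.55600062 -0.22558962]
0.14373919825640316 10.809228520357022
0.20265214751019758 -79.54269964261353
0.13966520531401333 -172.44357553734744
0.19474744247692619 101.70784702479509
```

Triangulated positions, in m:

| Item | Position | Yaw |
|---|---|---|
| Button | (0.5195, -0.179) | – |
| Lever pivot | (0.566, -0.2775) | station about 10.2° |
| Knob | (0.5885, 0.155) | bar about -37° |

The standing lever grip triangulates to (0.589, -0.272, 0.175), which agrees with the pivot estimate. First move is to above the button, shutting the fingers on the way.

```bash
cat > go.py <<'E'
import sys; from h import *
from scipy.spatial.transform import Rotation as R
# usage: go.py x y z yawdeg [pitchdeg]: remaining shift in tool axes (unit .5m) and rotvec (unit pi)
a=list(map(float,sys.argv[1:]));s=get_state()
r=R.from_euler('xyz',s['ee_rot']);
print("t %.2f"%s['t'],"pos",s['eef_pos'].round(4),"rpy",np.degrees(s['ee_rot']).round(1),"F",s['force'].round(1),"w %.4f"%s['width'],"q",s['q'].round(2))
if a:
    d=r.inv().apply(np.array(a[:3])-s['eef_pos'])/.5
    t=R.from_euler('xyz',[180,a[4] if len(a)>4 else 0,a[3]],degrees=True)
    print("shift",d.round(4),"rot",((r.inv()*t).as_rotvec()/np.pi).round(4))
E
python3 -m inch '[[[0.055,0.0688,0,0,0,0,1],[0.055,0.0688,0,0,0,0,1],[0.055,0.0688,0,0,0,0,1],[0.055,0.0688,0,0,0,0,1],[0.055,0.0688,0,0,0,0,1],[0.055,0.0688,0,0,0,0,1],[0.055,0.0688,0,0,0,0,1],[0.055,0.0688,0,0,0,0,1],[0.055,0.0688,0,0,0,0,1],[0.055,0.0688,0,0,0,0,1],[0.055,0.0688,0,0,0,0,1],[0.055,0.0688,0,0,0,0,1],[0.055,0.0688,0,0,0,0,1],[0.055,0.0688,0,0,0,0,1],[0.055,0.0688,0,0,0,0,1],[0.055,0.0688,0,0,0,0,1],[0.055,0.0688,0,0,0,0,1],[0.055,0.0688,0,0,0,0,1],[0.055,0.0688,0,0,0,0,1],[0.055,0.0688,0,0,0,0,1]]]' 20
python3 go.py 0.5195 -0.179 0.15 -80
```

```text
t: 2.1
eef_pos: [0.5202, -0.1815, 0.2263]
ee_rot: [-3.142, 0.0, -0.309]
force: [0.9, 0.6, -0.1]
width: 0.0007
t 2.10 pos [ 0.5202 -0.1815  0.2263] rpy [-180.     0.   -17.7] F [ 0.9  0.6 -0.1] w 0.0007 q [ 0.02  0.16 -0.26 -0.   -1.15  1.24]
shift [-0.0028 -0.0043  0.1526] rot [0.000e+00 1.000e-04 3.461e-01]
```

```bash
python3 -m inch '[[[0,0,0,0,0,0.0433,1],[0,0,0,0,0,0.0433,1],[0,0,0,0,0,0.0433,1],[0,0,0,0,0,0.0433,1],[0,0,0,0,0,0.0433,1],[0,0,0,0,0,0.0433,1],[0,0,0,0,0,0.0433,1],[0,0,0,0,0,0.0433,1],[0,0,0.06,0,0,0,1],[0,0,0.06,0,0,0,1],[0,0,0,0,0,0,1]]]'
python3 go.py 0.5195 -0.179 0.12 -80
```

```text
t: 3.2
eef_pos: [0.5171, -0.1792, 0.1627]
ee_rot: [3.135, 0.002, -1.398]
force: [-1.2, -0.1, -0.3]
width: 0.0007
t 3.20 pos [ 0.5171 -0.1792  0.1627] rpy [ 1.796e+02  1.000e-01 -8.010e+01] F [-1.2 -0.1 -0.3] w 0.0007 q [ 0.02  0.21 -0.35 -0.   -1.02  0.15]
shift [ 0.0007 -0.0054  0.0853] rot [ 0.0023  0.0008 -0.0005]
```

Run:
```python
from h import *
for n in("side","top"): cv2.imwrite(f"pics/{n}2.png",grab_frame(n))
crop("pics/side2.png","pics/s2.png",240,160,150,180,3)
crop("pics/top2.png","pics/t3.png",300,160,150,120,5)
```

```text
(no output)
```

View pics/s2.png

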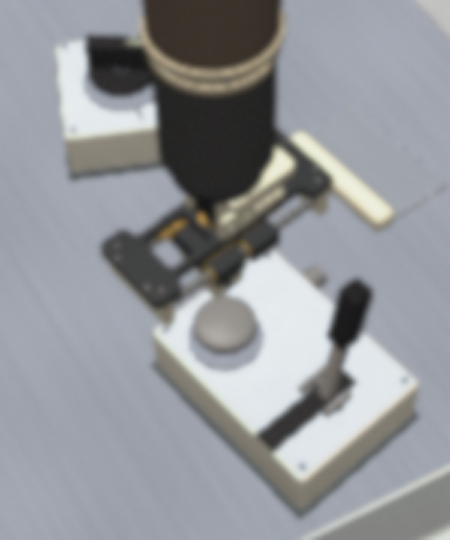

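The shut fingers are just above the button dome, at crop (222,290), with the lever well clear. Next, press.

```bash
python3 -m inch '[[[0,-0.003,0.03,0,0,0,1],[0,-0.002,0.03,0,0,0,1],[0,0,0.03,0,0,0,1],[0,0,0.01,0,0,0,1],[0,0,0.01,0,0,0,1],[0,0,0,0,0,0,1]]]'
python3 go.py 0.5195 -0.179 0.094 -80
python3 -m inch '[[[0,0,0.006,0,0,0,1],[0,0,0.006,0,0,0,1],[0,0,0.005,0,0,0,1],[0,0,0.005,0,0,0,1],[0,0,0,0,0,0,1],[0,0,0,0,0,0,1]]]'
python3 go.py 0.5195 -0.179 0.094 -80
```

```text
t: 3.9
eef_pos: [0.5229, -0.1792, 0.1121]
ee_rot: [-3.141, -0.0, -1.397]
force: [-0.6, 1.1, 0.1]
width: 0.0007
t 3.90 pos [ 0.5229 -0.1792  0.1121] rpy [-180.   -0.  -80.] F [-0.6  1.1  0.1] w 0.0007 q [ 0.02  0.26 -0.41  0.   -0.9   0.15]
shift [-0.0015  0.0067  0.0363] rot [-0.0002 -0.0001 -0.0002]
t: 4.5
eef_pos: [0.5227, -0.1792, 0.1007]
ee_rot: [-3.141, -0.0, -1.397]
force: [0.3, 1.0, 3.3]
width: 0.0003
t 4.50 pos [ 0.5227 -0.1792  0.1007] rpy [-180.   -0.  -80.] F [0.3 1.  3.3] w 0.0003 q [ 0.02  0.28 -0.43  0.   -0.87  0.15]
shift [-0.0014  0.0063  0.0134] rot [-0.0001 -0.0001 -0.0002]
```

```bash
python3 -m inch '[[[0,0,0.005,0,0,0,1],[0,0,0.005,0,0,0,1],[0,0,0.004,0,0,0,1],[0,0,0,0,0,0,1],[0,0,0,0,0,0,1]]]'
python3 - <<'E'
from h import *
for n in("side","top"): cv2.imwrite(f"pics/{n}3.png",grab_frame(n))
crop("pics/side3.png","pics/s3.png",240,160,150,180,3)
E
```

```text
t: 5.0
eef_pos: [0.5228, -0.1792, 0.094]
ee_rot: [-3.141, -0.0, -1.397]
force: [-1.5, 1.9, 8.2]
width: 0.0005
```

View pics/s3.png

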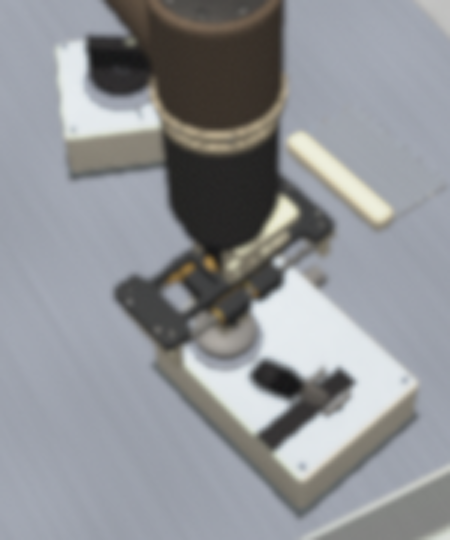

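The lever is falling in the picture, with its grip at crop (275,378), and the button is fully in at 8 N. I'll press a touch more, then lift off.

```bash
python3 -m inch '[[[0,0,0.002,0,0,0,1],[0,0,0,0,0,0,1],[0,0,-0.02,0,0,0,1],[0,0,-0.05,0,0,0,1],[0,0,-0.07,0,0,0,1],[0,0,-0.08,0,0,0,1],[0,0,0,0,0,-0.045,0.5],[0,0,0,0,0,-0.045,0.5],[0,0,0,0,0,-0.045,0.5],[0,0,0,0,0,-0.045,0.5],[0,0,0,0,0,-0.045,0.5],[0,0,0,0,0,-0.045,0.3],[0,0,0,0,0,-0.045,0.3],[0,0,0,0,0,-0.045,0.3],[0,0,0,0,0,-0.045,0.3],[0,0,0,0,0,-0.045,0.3],[0,0,0,0,0,-0.045,0.3],[0,0,0,0,0,0,0.3]]]' 8
python3 go.py 0.4455 -0.299 0.2 -170
python3 - <<'E'
from h import *
for n in("side","top"): cv2.imwrite(f"pics/{n}4.png",grab_frame(n))
crop("pics/side4.png","pics/s4.png",240,160,150,180,3)
crop("pics/top4.png","pics/t4.png",320,160,130,120,5)
E
```

```text
t: 6.9
eef_pos: [0.5221, -0.1791, 0.2021]
ee_rot: [-3.141, 0.001, 0.16]
force: [-0.6, 0.1, -0.2]
width: 0.0618
t 6.90 pos [ 0.5221 -0.1791  0.2021] rpy [-1.8e+02  1.0e-01  9.2e+00] F [-0.6  0.1 -0.2] w 0.0618 q [ 0.02  0.18 -0.3  -0.   -1.1   1.71]
shift [-0.1894  0.2124  0.0043] rot [5.000e-04 2.000e-04 9.954e-01]
```

View pics/s4.png

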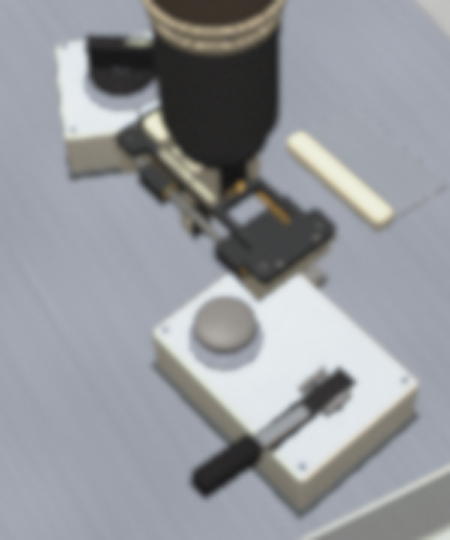

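View pics/t4.png

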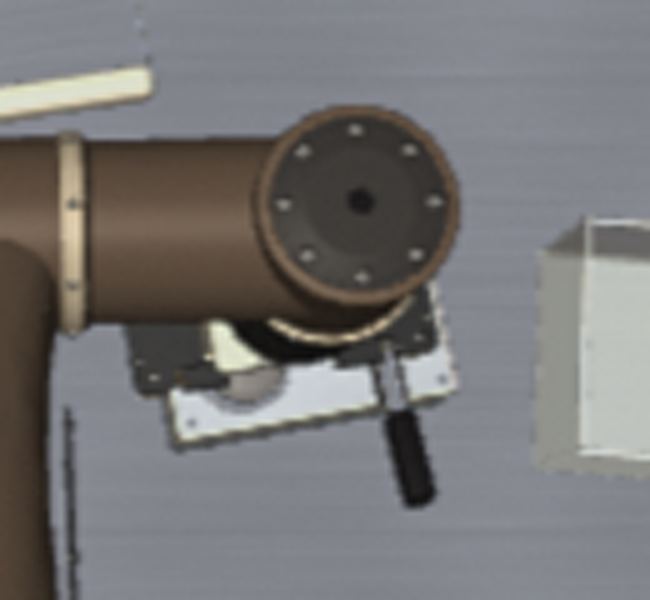

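The lever is dropped, with its grip at side crop (225,466) and top crop (411,458). Now I'll measure the grip.

```bash
python3 - <<'E'
from h import *
r=[]
for n,b in(("top",(394,238,20,28)),("side",(300,300,28,28))):
    x,y,w,h=b;im=cv2.imread(f"pics/{n}4.png")[y:y+h,x:x+w]
    m=(im.max(2)<60).astype(np.uint8)*255
    c=max(cv2.findContours(m,0,2,offset=(x,y))[0],key=cv2.contourArea);q=cv2.minAreaRect(c);print(n,q);r.append(q[0])
print(tri(*r),onz("top",r[0],.088))
E
python3 go.py 0.4455 -0.299 0.2 10.2
```

```text
top ((401.38238525390625, 251.02943420410156), (19.160314559936523, 6.063390731811523), 75.96376037597656)
side ((315.34613037109375, 314.7691955566406), (8.320503234863281, 24.12946128845215), 56.3099365234375)
(array([ 0.45141123, -0.29909618,  0.08329171]), np.float64(0.0005376101394632549)) [ 0.4507492  -0.29818463  0.088     ]
t 7.00 pos [ 0.5223 -0.1791  0.2023] rpy [-180.     0.     8.8] F [0.7 0.5 0. ] w 0.0614 q [ 0.02  0.18 -0.3  -0.   -1.1   1.7 ]
shift [-0.1884  0.2135  0.0046] rot [-0.0001  0.0002 -0.0077]
```

Run:
```python
from h import *
for p,z in(((583,452),.14),((588,217),.14),((540,468),0),((545,250),0)):
    print(onz("top",(p[0]/5+320-.4,p[1]/5+160-.4),z).round(3))
print(onz("top",(484,205),.14),onz("top",(484,255),.14))
```

```text
[ 0.45 -0.41  0.14]
[ 0.618 -0.422  0.14 ]
[ 0.45  -0.414  0.   ]
[ 0.619 -0.425  0.   ]
[ 0.61103601 -0.5890884   0.14      ] [ 0.43365219 -0.57618385  0.14      ]
```

The tub's near wall is at y=-0.41 and the gripper body will reach about -0.395. It fits, but it is tight. Moving over the grip.

```bash
python3 -m inch '[[[-0.0314,0.0356,0,0,0,0,0.3],[-0.0314,0.0356,0,0,0,0,0.3],[-0.0314,0.0356,0,0,0,0,0.3],[-0.0314,0.0356,0,0,0,0,0.3],[-0.0314,0.0356,0,0,0,0,0.3],[-0.0314,0.0356,0,0,0,-0.0077,0.3],[0,0,0.04,0,0,0,0.3],[0,0,0.04,0,0,0,0.3],[0,0,0,0,0,0,0.3]]]' 8
python3 go.py 0.4455 -0.298 0.069 10.2
```

```text
t: 7.9
eef_pos: [0.4444, -0.2989, 0.1601]
ee_rot: [-3.139, 0.004, 0.178]
force: [-0.3, 0.2, -0.3]
width: 0.0612
t 7.90 pos [ 0.4444 -0.2989  0.1601] rpy [-179.9    0.2   10.2] F [-0.3  0.2 -0.3] w 0.0612 q [-0.23  0.19 -0.39 -0.   -1.    1.98]
shift [ 0.0033 -0.001   0.1822] rot [-0.0008  0.0013 -0.    ]
```

```bash
python3 -m inch '[[[0.002,0,0.04,0,0,0,0.3],[0,0,0.04,0,0,0,0.3],[0,0,0.04,0,0,0,0.3],[0,0,0.035,0,0,0,0.3],[0,0,0.027,0,0,0,0.3],[0,0,0,0,0,0,0.3]]]' 8
python3 go.py 0.4455 -0.298 0.069 10.2
python3 - <<'E'
from h import *
for n in("side","top"): cv2.imwrite(f"pics/{n}5.png",grab_frame(n))
crop("pics/side5.png","pics/s5.png",240,200,150,180,3)
E
```

```text
t: 8.5
eef_pos: [0.4466, -0.2988, 0.0706]
ee_rot: [-3.14, 0.002, 0.18]
force: [-0.5, -0.3, 0.8]
width: 0.0617
t 8.50 pos [ 0.4466 -0.2988  0.0706] rpy [-1.799e+02  1.000e-01  1.030e+01] F [-0.5 -0.3  0.8] w 0.0617 q [-0.22  0.29 -0.49 -0.   -0.79  1.98]
shift [-0.0019 -0.0021  0.0032] rot [-0.0004  0.0008  0.0008]
```

View pics/s5.png

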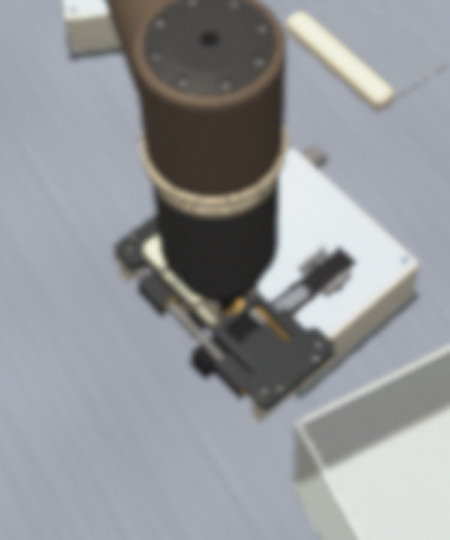

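The fingers straddle the grip, with the lever end showing at crop (207,360). Next: close gently, then compute the arc.

```bash
python3 -m inch '[[[0,0,0,0,0,0,1],[0,0,0,0,0,0,1],[0,0,0,0,0,0,1],[0,0,0,0,0,0,1],[0,0,0,0,0,0,1]]]' 12
python3 go.py
python3 -c "
import numpy as np
r=.1246/.5
a=np.radians(13.7+np.arange(0,91,6))
print(list(zip((-np.diff(np.cos(a))*r).round(4),(-np.diff(np.sin(a))*r).round(4))))"
```

```text
t: 9.1
eef_pos: [0.4473, -0.2993, 0.0718]
ee_rot: [3.141, -0.0, 0.182]
force: [-1.1, 0.2, 0.1]
width: 0.0268
t 9.10 pos [ 0.4473 -0.2993  0.0718] rpy [180.   -0.   10.4] F [-1.1  0.2  0.1] w 0.0268 q [-0.23  0.29 -0.49  0.   -0.79  1.98]
[(np.float64(0.0075), np.float64(-0.025)), (np.float64(0.0101), np.float64(-0.0241)), (np.float64(0.0125), np.float64(-0.0229)), (np.float64(0.0148), np.float64(-0.0214)), (np.float64(0.017), np.float64(-0.0198)), (np.float64(0.019), np.float64(-0.0179)), (np.float64(0.0207), np.float64(-0.0158)), (np.float64(0.0223), np.float64(-0.0136)), (np.float64(0.0236), np.float64(-0.0111)), (np.float64(0.0246), np.float64(-0.0086)), (np.float64(0.0254), np.float64(-0.006)), (np.float64(0.0259), np.float64(-0.0033)), (np.float64(0.0261), np.float64(-0.0006)), (np.float64(0.026), np.float64(0.0021)), (np.float64(0.0256), np.float64(0.0048))]
```

```bash
python3 -m inch '[[[0,0,0,0,0,0,1],[0,0,0,0,0,0,1],[0.0037,0,-0.0125,0,0,0,1],[0.0038,0,-0.0125,0,0,0,1],[0.005,0,-0.012,0,0,0,1],[0.005,0,-0.012,0,0,0,1],[0.0062,0,-0.0115,0,0,0,1],[0.0063,0,-0.0114,0,0,0,1],[0.0074,0,-0.0107,0,0,0,1],[0.0074,0,-0.0107,0,0,0,1],[0.0085,0,-0.0099,0,0,0,1],[0.0085,0,-0.0099,0,0,0,1],[0,0,0,0,0,0,1]]]' 12
python3 go.py
python3 - <<'E'
from h import *
for n in("side","top"): cv2.imwrite(f"pics/{n}6.png",grab_frame(n))
crop("pics/side6.png","pics/s6.png",240,200,150,180,3)
E
```

```text
t: 10.4
eef_pos: [0.4784, -0.2934, 0.1289]
ee_rot: [3.142, -0.001, 0.183]
force: [-5.4, 2.6, 3.5]
width: 0.0238
t 10.40 pos [ 0.4784 -0.2934  0.1289] rpy [180.   -0.   10.5] F [-5.4  2.6  3.5] w 0.0238 q [-0.2   0.26 -0.37 -0.   -0.94  1.95]
```

View pics/s6.png

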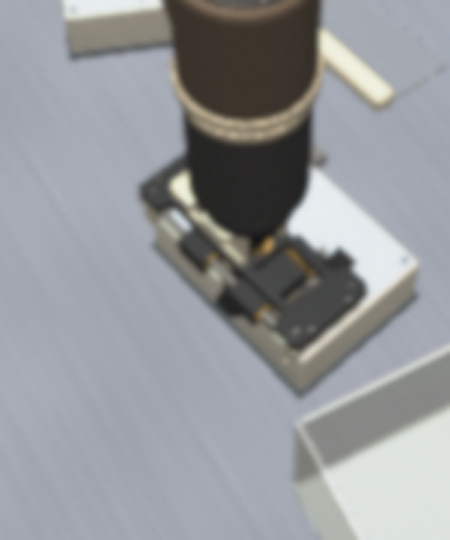

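The lever is rising with the gripper: width 23.8 mm, about 45° up, forces small. Continuing along the arc.

```bash
python3 -m inch '[[[0.0095,0,-0.009,0,0,0,1],[0.0095,0,-0.009,0,0,0,1],[0.0103,0,-0.0079,0,0,0,1],[0.0104,0,-0.0079,0,0,0,1],[0.0111,0,-0.0068,0,0,0,1],[0.0112,0,-0.0068,0,0,0,1],[0.0118,0,-0.0055,0,0,0,1],[0.0118,0,-0.0056,0,0,0,1],[0.0123,0,-0.0043,0,0,0,1],[0.0123,0,-0.0043,0,0,0,1],[0.0127,0,-0.003,0,0,0,1],[0.0127,0,-0.003,0,0,0,1],[0.0129,0,-0.0017,0,0,0,1],[0.013,0,-0.0016,0,0,0,1],[0.013,0,-0.0003,0,0,0,1],[0.013,0,-0.0003,0,0,0,1],[0,0,0,0,0,0,1]]]' 12
python3 go.py
```

```text
t: 12.2
eef_pos: [0.5714, -0.2764, 0.1669]
ee_rot: [3.141, -0.001, 0.183]
force: [-1.1, 4.7, -0.1]
width: 0.024
t 12.20 pos [ 0.5714 -0.2764  0.1669] rpy [ 1.80e+02 -1.00e-01  1.05e+01] F [-1.1  4.7 -0.1] w 0.0240 q [-0.14  0.33 -0.16 -0.   -1.07  1.9 ]
```

```bash
python3 -m inch '[[[0.012,0,0.001,0,0,0,1],[0.012,0,0.002,0,0,0,1],[0.009,0,0.002,0,0,0,1],[0,0,0,0,0,0,1],[0,0,0,0,0,0,1]]]' 12
python3 go.py
python3 - <<'E'
from h import *
for n in("side","top"): cv2.imwrite(f"pics/{n}7.png",grab_frame(n))
crop("pics/side7.png","pics/s7.png",260,180,150,180,3)
E
```

```text
t: 12.7
eef_pos: [0.588, -0.2734, 0.1651]
ee_rot: [3.141, -0.003, 0.183]
force: [-0.3, 6.1, 2.5]
width: 0.024
t 12.70 pos [ 0.588  -0.2734  0.1651] rpy [179.9  -0.2  10.5] F [-0.3  6.1  2.5] w 0.0240 q [-0.14  0.36 -0.14 -0.   -1.07  1.89]
```

View pics/s7.png

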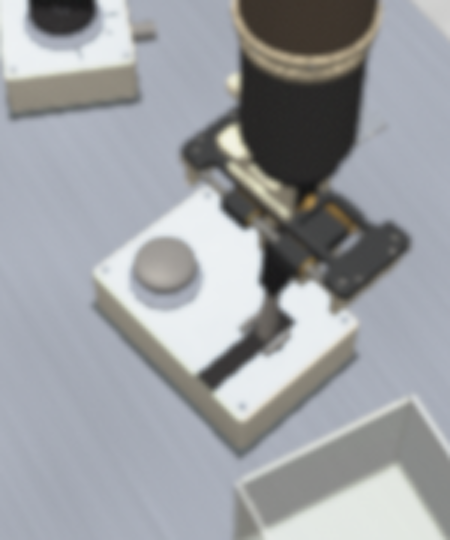

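The lever stands at about 100°, some 2° short of its stop. I'll nudge it to the stop, release, and lift off vertically.

```bash
python3 -m inch '[[[0.005,0,0.001,0,0,0,1],[0,0,0,0,0,0,1],[0,0,0,0,0,0,0.4],[0,0,0,0,0,0,0.2],[0,0,0,0,0,0,0.2],[0,0,0,0,0,0,0.2],[0,0,-0.02,0,0,0,0.2],[0,0,-0.05,0,0,0,0.2],[0,0,-0.06,0,0,0,0.2],[0,0,-0.06,0,0,0,0.2],[0,0,-0.05,0,0,0,0.2]]]' 12
python3 go.py 0.5885 0.155 0.285 -37
python3 - <<'E'
from h import *
for n in("side","top"): cv2.imwrite(f"pics/{n}8.png",grab_frame(n))
crop("pics/side8.png","pics/s8.png",260,180,150,180,3)
E
```

```text
t: 13.9
eef_pos: [0.5888, -0.2736, 0.2865]
ee_rot: [3.14, -0.002, 0.182]
force: [0.9, 1.0, -0.1]
width: 0.0699
t 13.90 pos [ 0.5888 -0.2736  0.2865] rpy [ 1.799e+02 -1.000e-01  1.040e+01] F [ 0.9  1.  -0.1] w 0.0699 q [-0.13  0.29  0.04  0.   -1.33  1.89]
shift [ 0.1548 -0.8431  0.0022] rot [ 1.000e-04 -7.000e-04  2.636e-01]
```

View pics/s8.png

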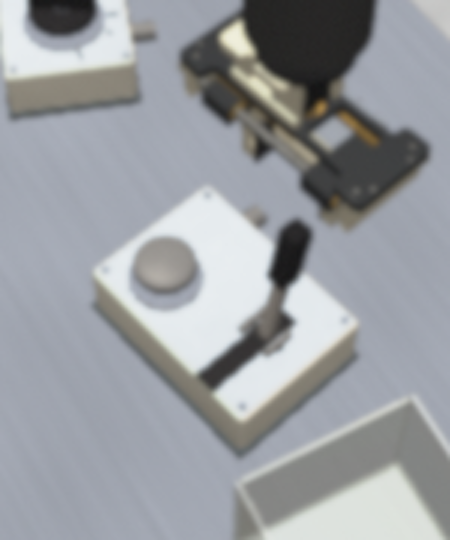

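The lever stands as it did at the start, with its grip at crop (290,255), and the gripper is clear. On to the knob.

```bash
python3 -m inch '[[[0.0129,-0.0703,0,0,0,0,0.2],[0.0129,-0.0703,0,0,0,0,0.2],[0.0129,-0.0703,0,0,0,0,0.2],[0.0129,-0.0703,0,0,0,0,0.2],[0.0129,-0.0703,0,0,0,0,0.2],[0.0129,-0.0703,0,0,0,0,0.2],[0.0129,-0.0703,0,0,0,0,0.2],[0.0129,-0.0703,0,0,0,0,0.2],[0.0129,-0.0703,0,0,0,0,0.2],[0.0129,-0.0703,0,0,0,0,0.2],[0.0129,-0.0703,0,0,0,0,0.2],[0.0129,-0.0703,0,0,0,0,0.2],[0,0,0,0,0,0.044,0.5],[0,0,0,0,0,0.044,0.5],[0,0,0,0,0,0.044,0.5],[0,0,0,0,0,0.044,0.5],[0,0,0,0,0,0.044,0.5],[0,0,0,0,0,0.044,0.5],[0,0,0,0,0,0,0.5]]]' 12
python3 go.py 0.5885 0.155 0.14 -37
```

```text
t: 15.9
eef_pos: [0.5882, 0.1555, 0.2839]
ee_rot: [-3.141, -0.0, -0.649]
force: [0.1, -0.0, 0.8]
width: 0.0439
t 15.90 pos [0.5882 0.1555 0.2839] rpy [-180.    -0.   -37.2] F [ 0.1 -0.   0.8] w 0.0439 q [ 0.58  0.22 -0.05  0.   -1.3   0.34]
shift [0.001  0.0005 0.2878] rot [-0.0001 -0.0001 -0.0011]
```

```bash
python3 -m inch '[[[0,0,0.06,0,0,0,0.5],[0,0,0.06,0,0,0,0.5],[0,0,0.06,0,0,0,0.5],[0,0,0.06,0,0,0,0.5],[0,0,0.04,0,0,0,0.5],[0,0,0,0,0,0,0.5]]]' 12
python3 go.py 0.5885 0.155 0.101 -37
python3 - <<'E'
from h import *
for n in("side","top"): cv2.imwrite(f"pics/{n}9.png",grab_frame(n))
crop("pics/side9.png","pics/s9.png",230,130,110,110,5)
E
```

```text
t: 16.5
eef_pos: [0.5864, 0.1547, 0.1406]
ee_rot: [3.137, 0.002, -0.644]
force: [0.2, 0.3, 0.6]
width: 0.0439
t 16.50 pos [0.5864 0.1547 0.1406] rpy [ 1.797e+02  1.000e-01 -3.690e+01] F [0.2 0.3 0.6] w 0.0439 q [ 0.58  0.32 -0.26 -0.   -1.    0.35]
shift [ 0.0032 -0.0033  0.0793] rot [0.0016 0.0008 0.0006]
```

View pics/s9.png

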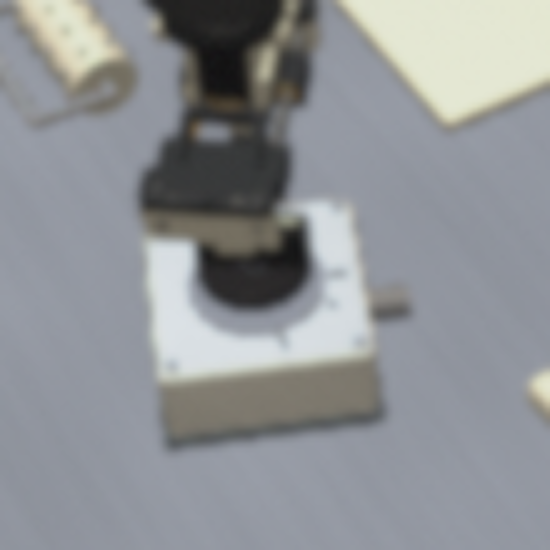

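The fingers look aligned across the bar, crop (230,240). Now descend and grip.

```bash
python3 -m inch '[[[0,0,0.025,0,0,0,0.5],[0,0,0.025,0,0,0,0.5],[0,0,0.022,0,0,0,0.5],[0,0,0,0,0,0,0.5],[0,0,0,0,0,0,1],[0,0,0,0,0,0,1],[0,0,0,0,0,0,1],[0,0,0,0,0,0,1],[0,0,0,0,0,0,1]]]' 30
python3 go.py 0.5885 0.155 0.091 -37
```

```text
t: 17.5
eef_pos: [0.5895, 0.1568, 0.1083]
ee_rot: [-3.138, -0.001, -0.647]
force: [3.0, 3.3, -1.5]
width: 0.02
t 17.50 pos [0.5895 0.1568 0.1083] rpy [-1.798e+02 -1.000e-01 -3.710e+01] F [ 3.   3.3 -1.5] w 0.0200 q [ 0.58  0.35 -0.29 -0.   -0.93  0.34]
shift [0.0006 0.0042 0.0346] rot [-0.001  -0.0003 -0.0003]
```

```bash
python3 -m inch '[[[0,0,0.006,0,0,0,1],[0,0,0.006,0,0,0,1],[0,0,0.006,0,0,0,1],[0,0,0.004,0,0,0,1],[0,0,0,0,0,0,1],[0,0,0,0,0,0,1]]]' 30
python3 go.py 0.5885 0.155 0.091 -37
```

```text
t: 18.1
eef_pos: [0.5896, 0.1569, 0.0981]
ee_rot: [-3.138, -0.002, -0.646]
force: [-0.2, 6.0, 7.3]
width: 0.0202
t 18.10 pos [0.5896 0.1569 0.0981] rpy [-1.798e+02 -1.000e-01 -3.700e+01] F [-0.2  6.   7.3] w 0.0202 q [ 0.58  0.36 -0.3   0.   -0.9   0.34]
shift [0.0004 0.0044 0.0142] rot [-0.0011 -0.0005 -0.0001]
```

The knob is fully in: 10.2 mm down at 7.3 N. Turning clockwise while holding it down.

```bash
python3 -m inch '[[[0,0,0.003,0,0,0,1],[0,0,0,0,0,0.02,1],[0,0,0,0,0,0.02,1],[0,0,0,0,0,0.02,1],[0,0,0,0,0,0.02,1],[0,0,0,0,0,0.02,1],[0,0,0,0,0,0.02,1],[0,0,0,0,0,0,1]]]' 30
python3 go.py 0.5885 0.155 0.091 -37; python3 -c "from station import *;print(get_state()['moment'])"
python3 -m inch '[[[0,0,0,0,0,0.02,1],[0,0,0,0,0,0.02,1],[0,0,0,0,0,0.02,1],[0,0,0,0,0,0.02,1],[0,0,0,0,0,0.02,1],[0,0,0,0,0,0.02,1],[0,0,0,0,0,0.02,1],[0,0,0,0,0,0.02,1],[0,0,0,0,0,0,1]]]' 30
python3 go.py 0.5885 0.155 0.091 -37; python3 -c "from station import *;print(get_state()['moment'])"
```

```text
t: 18.9
eef_pos: [0.5897, 0.1568, 0.098]
ee_rot: [-3.137, -0.0, -1.025]
force: [-2.8, 4.9, 16.3]
width: 0.0198
t 18.90 pos [0.5897 0.1568 0.098 ] rpy [-179.7   -0.   -58.7] F [-2.8  4.9 16.3] w 0.0198 q [ 0.58  0.36 -0.3   0.   -0.9  -0.03]
shift [0.0019 0.004  0.0139] rot [-0.0014 -0.0004 -0.1207]
[ 1.87000071  1.54197224 -0.02462035]
t: 19.8
eef_pos: [0.5896, 0.1569, 0.098]
ee_rot: [-3.138, 0.002, -1.528]
force: [-4.4, 5.1, 17.8]
width: 0.0195
t 19.80 pos [0.5896 0.1569 0.098 ] rpy [-1.798e+02  1.000e-01 -8.750e+01] F [-4.4  5.1 17.8] w 0.0195 q [ 0.58  0.36 -0.3   0.   -0.9  -0.54]
shift [0.0037 0.0024 0.0139] rot [-0.0015 -0.     -0.2808]
[2.04656321e+00 1.67691974e+00 9.89878597e-04]
```

```bash
M='from station import *;s=get_state();print(s["ee_rot"][2]*57.3,s["moment"].round(3),s["force"].round(1))'
python3 -m inch '[[[0,0,0,0,0,0.02,1],[0,0,0,0,0,0.02,1],[0,0,0,0,0,0.01,1],[0,0,0,0,0,0,1]]]' >/dev/null; python3 -c "$M"
python3 -m inch '[[[0,0,0,0,0,0.01,1],[0,0,0,0,0,0,1]]]' >/dev/null; python3 -c "$M"
python3 -m inch '[[[0,0,0,0,0,0.01,1],[0,0,0,0,0,0,1]]]' >/dev/null; python3 -c "$M"
python3 -m inch '[[[0,0,0,0,0,0.01,1],[0,0,0,0,0,0,1]]]' >/dev/null; python3 -c "$M"
```

```text
-96.48407097604304 [ 2.053  1.677 -0.049] [-4.6  5.  18.1]
-98.27682883258959 [ 2.11   1.738 -0.044] [-4.9  6.1 17.8]
-100.06242850804588 [2.119 1.779 0.134] [-3.5  5.5 18.2]
-101.80788123912141 [2.137 1.777 0.653] [-3.6  5.5 17.1]
```

The end stop shows at yaw about -100°: Mz jumps to 0.65 after a 64° turn. Letting the knob spring out, then releasing and rising.

```bash
python3 -m inch '[[[0,0,-0.009,0,0,0,1],[0,0,-0.008,0,0,0,1],[0,0,-0.006,0,0,0,1],[0,0,0,0,0,0,1]]]' 30
python3 go.py
python3 -m inch '[[[0,0,0,0,0,0,0.5],[0,0,0,0,0,0,0.4],[0,0,0,0,0,0,0.4],[0,0,0,0,0,0,0.4],[0,0,-0.02,0,0,0,0.4],[0,0,-0.05,0,0,0,0.4],[0,0,-0.08,0,0,0,0.4],[0,0,-0.09,0,0,0,0.4],[-0.09,0,-0.03,0,0,0,0.4],[-0.09,0,0,0,0,0,0.4],[-0.09,0,0,0,0,0,0.4],[-0.09,0,0,0,0,0,0.4],[0,0,0,0,0,0,0.4]]]' 30
python3 - <<'E'
from h import *
for n in("side","top"): cv2.imwrite(f"pics/{n}10.png",grab_frame(n))
crop("pics/side10.png","pics/s10.png",240,150,150,180,3)
crop("pics/top10.png","pics/t10.png",240,180,180,80,4)
E
```

```text
t: 21.2
eef_pos: [0.5894, 0.1569, 0.1078]
ee_rot: [-3.139, 0.002, -1.776]
force: [2.1, 5.4, 2.9]
width: 0.0198
t 21.20 pos [0.5894 0.1569 0.1078] rpy [-1.798e+02  1.000e-01 -1.018e+02] F [2.1 5.4 2.9] w 0.0198 q [ 0.58  0.35 -0.29  0.   -0.92 -0.79]
t: 22.5
eef_pos: [0.6254, 0.3363, 0.2406]
ee_rot: [3.141, -0.0, -1.775]
force: [-0.2, -1.2, -0.9]
width: 0.0527
```

View pics/s10.png

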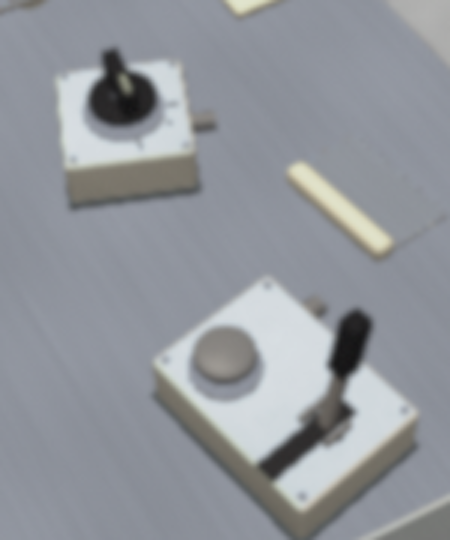

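View pics/top10.png

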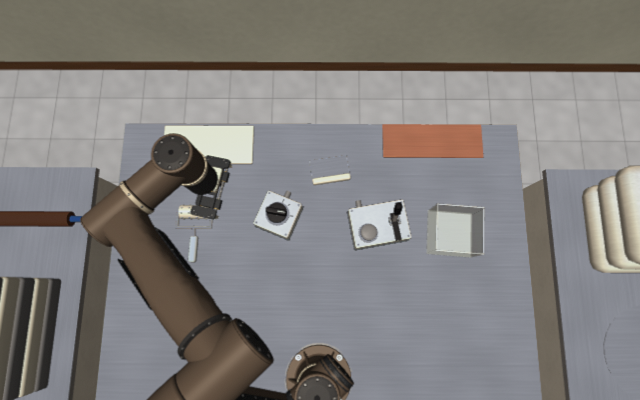

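Run:
```python
from h import *
crop("pics/top10.png","pics/t11.png",260,196,36,36,16)
crop("pics/side10.png","pics/s11.png",258,158,46,46,12)
crop("pics/side0.png","pics/s12.png",258,158,46,46,12)
a=cv2.imread("pics/s11.png");b=cv2.imread("pics/s12.png");cv2.imwrite("pics/s13.png",cv2.resize(np.hstack([b,a]),(800,400)))
d0,d1=cv2.imread("pics/top0.png"),cv2.imread("pics/top10.png")
for nm,(x,y,w,h) in dict(tub=(425,195,65,65),scraper=(305,150,50,38),handle=(185,230,15,35),lever=(385,198,22,45),button=(355,220,26,26)).items():
    print(nm,np.abs(d0.astype(int)-d1)[y:y+h,x:x+w].max())
```

```text
tub 19
scraper 20
handle 119
lever 20
button 20
```

View pics/t11.png

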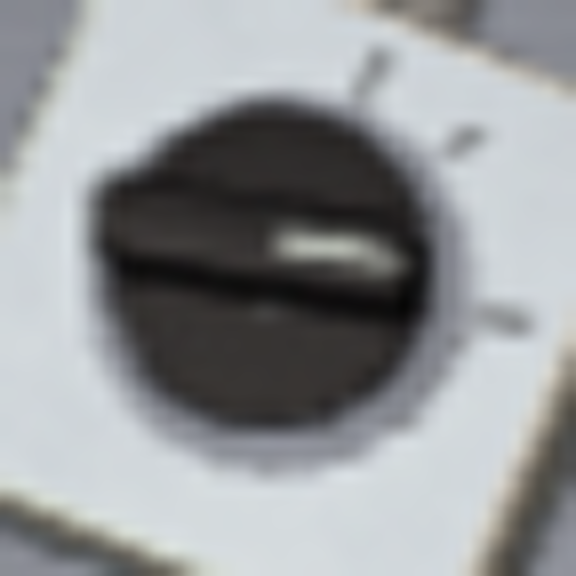

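View pics/s13.png

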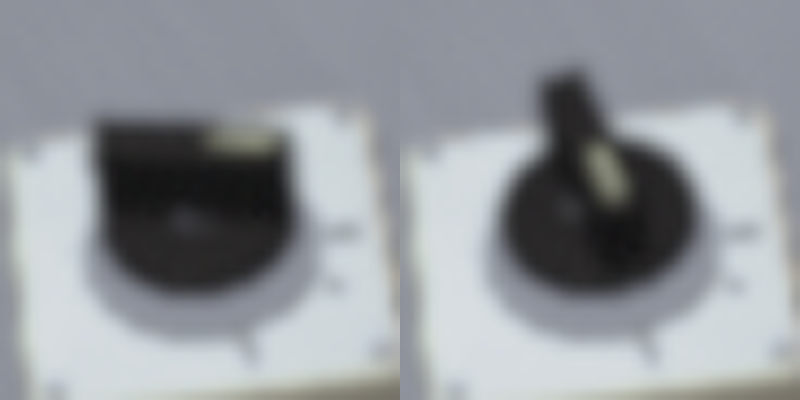

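The knob is out (the disc sits where it did at the start) and the bar points at the third mark. The docker handle region of the top view differs from the first picture, so I'm checking that.

Run:
```python
from h import *
crop("pics/top0.png","pics/a.png",165,190,60,85,6);crop("pics/top10.png","pics/b.png",165,190,60,85,6)
cv2.imwrite("pics/ab.png",np.hstack([cv2.imread("pics/a.png"),cv2.imread("pics/b.png")]))
```

```text
(no output)
```

View pics/ab.png

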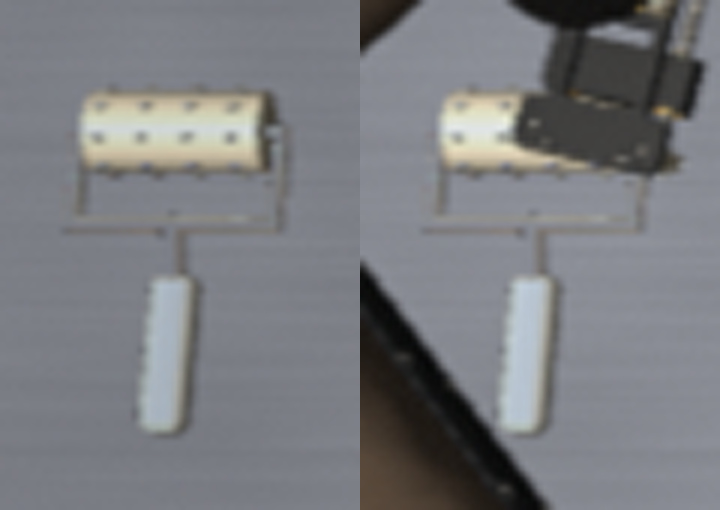

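The docker is unmoved; the arm's upper link just enters that part of the picture. Handing in.

```bash
python3 -c "
from station import *
s=get_state();print(s['t'],s['force'],abs(s['qd']).max());print(job_done())"
```

```text
22.6 [-0.10361297  0.10034774  0.11232504] 0.028209815436572062
the job is handed in; nothing more can be done
None
```

The safety check is done in the order asked, and I handed the job in at 22.6 s; the hand-in reports no verdict.

- **Test button and lever:** I pressed the button with shut fingers to its full 10 mm travel, with 8 N measured, and the lever dropped. I then gripped the lever, swung it back up to its stop and released it. It stands by itself, and the top view of it matches the first picture.
- **Bar knob:** I gripped the bar and pushed it in about 10 mm at 7 N. I turned it about 64° clockwise until the turning torque rose sharply at about yaw −100°, which I took as the end stop, then let it spring out and released it. The last pictures show the disc at its starting height and the bar about 3° to 5° short of the last mark on the box. I put that gap down to picture reading, since the torque showed the stop.
- **Bystanders:** The tub, scraper and docking roller are where they were. The image comparison flagged the roller's handle area, but that was only the arm entering the picture.
- **Robot:** The arm is clear of everything, and the last wrist force reading was about zero.

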